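# Change the hold on a rod in the V-block and lay it in the sample tray

## Task

Lift the long, thick aluminium rod out of the rod rack by its free end and set it down in the V-block, lying in both V's with its middle over the gap between them, and let go. Then take it across its middle, lift it out of the V-block and lay it flat on the floor of the sample tray.

Things in the scene. Friction and masses are not known exactly. Their poses are not given: they have to be found in the camera images.
- rod: plain round aluminium rod, 16 mm in diameter, 170 mm long, 80 g; the longer, thicker one of the two in the rack (the other is 10 x 100 mm). Origin on its axis at mid-length, x along the rod (it may roll about x). At the start it lies level in either slot of the rack, axis 33 mm above the worktop, and its +x end is the free one: it sticks out 65 mm from the rack's front face.
- rod_rack: fixed grey block, 112 (x) x 102 (y) x 42 mm high, with two slots along x, open at the top and front, 24 mm wide, centred at y = +25 and -25 mm, floor 25 mm above the worktop; no room for fingers in them, rods come out straight up. Origin on the worktop under the rods' middles; it reaches from x = -92 (closed back) to +20 mm (front face, where the rods stick out).
- v_block: fixed dark steel pair of V's on a base plate 98 (x) x 60 (y) x 10 mm. Origin on the worktop under its centre; groove level, along x. V's centred at x = +34 and -34 mm, each 14 mm long, 44 mm wide and high, right-angled, mouth 28 mm, lowest line 30 mm above the worktop; between them a 54 mm gap for fingers. The rod's axis is 41 mm above the worktop when it rests in both.
- sample_tray: fixed shallow white tray, 200 (x) x 300 (y) mm, walls 22 mm high, 2 mm thick. Origin at the centre of its underside, 2 mm above the worktop; floor 1.6 mm above the origin, so the rod's axis is about 11 mm above the worktop when it lies there. Samples and vials up to 54 mm high stand along its far side, at x beyond +40 mm; the rest of the floor is free.

How it is judged:
By the outcome, as a careful person would: the job done as asked, in the order asked, and still so for the second after the job is handed in, with the robot touching nothing.
It also fails if it takes over 54 s, if anything falls off the work surface, if the arm or the gripper's body presses on something with over 40 N, if the wrist force passes 120 N, or if a joint passes its speed limit or range.

## Robot

A 6-joint arm with a two-finger parallel gripper is mounted at the origin on a cart in front of the work surface, level with it; the furniture and walls round the work are solid. World frame = base frame: x ahead of the robot, y to its left, z up, the work surface at z = 0. Lengths are in m, angles in rad, forces in N, time in s.
With the tool pointing down it reaches from about 0.375 to 0.9 m from the base axis. Payload 3.1 kg.
Tool frame: the origin (TCP) lies on the centre line of the jaws, within the pads' length; the fingertips stand robot.tcp_to_tips ahead of it and the grasp point (between the pads) lies 3 mm ahead of it (robot.tcp_to_tips is the distance from the TCP to the fingertips, in m); z points along the fingers, y is the line along which they close (so a half turn about z gives the same grasp; the last joint's range is limited). The gripper opens to 87 mm and grips with 3 to 60 N. Pads are 19 mm wide; open, the fingers measure 117 mm over their backs; the gripper's body (75 mm by 190 mm) begins 51 mm behind the grasp point.
Start: joints at [1.056, 0.527, 1.433, -0, 1.181, -0.178], TCP at [0.207, 0.59, 0.245] pointing down, gripper open.
Joint ranges: [-3.08, 3.08], [-0.75, 2.2], [0.22, 2.44], [-1.43, 4.57], [0, 2.65], [-2.85, 2.85]. Speed limits (rad/s): [2.79, 2.79, 3.14, 3.14, 3.14, 3.14].

## Interface

Orientations are given as a unit quaternion [x, y, z, w].
In Python, from rig import robot gives the robot as it stands. The module is installed in compiled form; this text tells all that it offers.
- The arm moves only by the shell command python3 -m jog 'ROWS' [FORCE]. ROWS is JSON, one flat list of numbers, 5 for each row, row after row: the finger opening in m, from 0 to 0.087, then the shift along the tool's x, y, z in m, then the turn about the tool's z in units of 10 degrees (1.0 is 10 degrees). In form: [claw, x, y, z, roll, claw, x, y, z, roll, ...]. A call has 1 to 20 rows; each row shifts and turns the commanded pose from where the row before left it, along the tool's axes as they then stand; what a row does not reach is not made up. A row lasts 1/8 s, in which the tool goes at most 62.5 mm and 10.7 degrees, less where a joint would pass 70% of its speed; a pose out of reach is approached as far as the arm can. A call with a gripper value outside its range is refused whole. The fingers move at their own pace and stop on an object; FORCE is the grip in N (left out, the last holds). Time passes only in rows, so rows that do not move let the fingers close. It gives the time, the measured TCP pose, the force, the opening and the grip force at its end, in the units of the state.
- robot.get_obs(): the state, without advancing time (a new reading comes with each control period).
- robot.camera(name): name is "side" or "top" or "wrist"; returns the picture (400x640x3 uint8, blue, green, red); there is no depth.
- robot.camera_model(name): a dict with "fx", "fy", "cx", "cy" (pixels), "R" (3x3) and "t" (3): a world point X has camera coordinates R X + t; the wrist camera has in their place "tool_from_camera" (4x4, takes a point from camera to tool coordinates, whose origin is the TCP and whose axes are the flange's). Camera axes: x right, y down, z forward; pixel columns grow to the right and rows downward; lengths in m; the calibration is good to about 2 mm. A picture is of the moment at which its call begins: read the wrist's pose just before it. camera_model takes no time and is no camera call.
- robot.hand_in(): hands the job in; it is judged then, once.
Trained networks look in the newest picture that a camera, given by its name, has taken for a name from the list of things; names that differ only in an ending like _2 or _b are one class to them, and where a whole thing is asked for, a point or a joint stands for the part that bears it (a point fixed in the world has none). Each returns a list of dicts, best first, with "conf" (0 to 1); they miss things now and then, are a little off and sometimes report something else, mostly with a low value. They report only what shows in the picture. A call takes as long as a camera call.
- robot.look_for(camera, label): "extent" ([centre column, centre row, width, height] in pixels, round what is visible of it).
- robot.outline_of(camera, label): "region" (400x640 bool, what is visible of it) and "extent" ([centre column, centre row, width, height] in pixels, round what is visible of it).
The state is a dict: "time": time; "q": joint angles; "joint_velocities": joint speeds; "joint_torque": joint torques, N m; "position": TCP position; "tool_rot": TCP orientation; "ft_force": force on the tool from outside, world axes, zero at the start; "moment": the same for the moment, N m; "grip_width": finger opening in m; "grip_force": force on a finger pad.
Only numpy, scipy, OpenCV 4.12 (cv2) and the standard library are available. Lean on these libraries where they do the work, as an engineer would, in place of code of your own. Each camera call takes 0.05 s, during which the arm holds its last target. There are 200 camera calls.

## Working session

There is one attempt and no reset: what is moved stays moved. The work goes in short steps, Python scripts to look and compute and a shell command to move; the robot and the scene stay as the last step left them, time stands still between calls to the robot, and variables do not carry over. Pictures are saved under pics/ and viewed, at most 11 in all, crops included, and the job is handed in when it is done.

```bash
mkdir -p pics
python3 - <<'E'
from rig import robot
import cv2,numpy as np
o=robot.get_obs();print({k:np.round(v,3).tolist() for k,v in o.items()},robot.tcp_to_tips)
ims=[]
for c in ["top","side"]:
    im=robot.camera(c);cv2.imwrite(f"pics/{c}0.png",im)
    m=robot.camera_model(c);print(c,{k:np.round(v,3).tolist() for k,v in m.items()})
    for l in ["rod","rod_rack","v_block","sample_tray"]:
        print(l,[(round(d["conf"],2),np.round(d["extent"]).tolist()) for d in robot.look_for(c,l)][:3])
m=robot.camera_model("wrist");print(np.round(m["tool_from_camera"],3).tolist())
E
```

```text
{'time': 0.0, 'q': [1.055, 0.528, 1.434, 0.0, 1.181, -0.178], 'joint_velocities': [0.0, -0.0, 0.0, 0.002, 0.001, 0.0], 'joint_torque': [0.0, -44.004, -17.659, 0.063, 0.058, -0.0], 'position': [0.206, 0.589, 0.244], 'tool_rot': [0.168, 0.986, -0.001, -0.0], 'ft_force': [-0.618, -0.152, -0.009], 'moment': [-0.015, -0.0, -0.042], 'grip_force': 0.0, 'grip_width': 0.087} 0.022
top {'fx': 474.248, 'fy': 474.248, 'cx': 321.399, 'cy': 195.533, 'R': [[-0.03, -1.0, -0.004], [-0.975, 0.03, -0.221], [0.221, -0.002, -0.975]], 't': [0.152, 0.57, 0.936]}
rod [(0.75, [221.0, 227.0, 81.0, 18.0])]
rod_rack [(0.69, [206.0, 240.0, 64.0, 57.0])]
v_block [(0.76, [360.0, 256.0, 42.0, 29.0])]
sample_tray []
side {'fx': 510.64, 'fy': 510.64, 'cx': 312.942, 'cy': 198.226, 'R': [[0.98, -0.197, 0.026], [-0.063, -0.431, -0.9], [0.188, 0.881, -0.434]], 't': [-0.51, 0.155, 0.867]}
rod [(0.64, [284.0, 174.0, 9.0, 36.0])]
rod_rack [(0.9, [272.0, 174.0, 44.0, 36.0])]
v_block [(0.88, [273.0, 243.0, 38.0, 43.0])]
sample_tray []
[[0.0, -0.957, -0.288, 0.079], [1.0, 0.0, 0.0, 0.001], [-0.0, -0.288, 0.957, -0.14], [0.0, 0.0, 0.0, 1.0]]
```

View pics/top0.png

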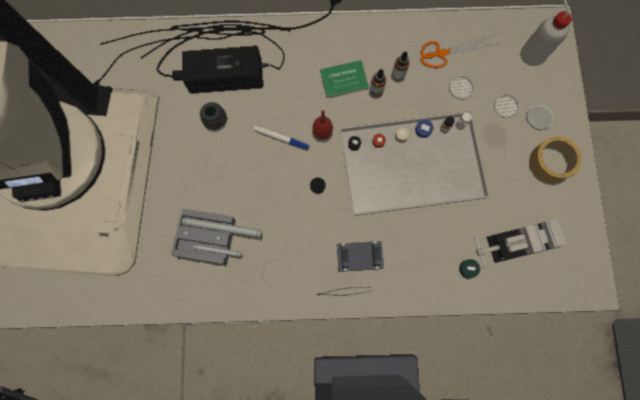

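View pics/side0.png

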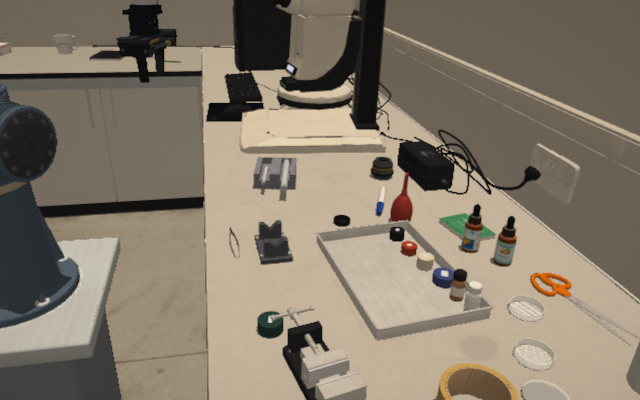

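The top view shows the rack at (205,238). The thick rod lies in its upper slot with its free end at about (262,233), pointing to −y. The V-block is at (360,256) and the tray is centred near (415,166). The side view agrees: rack (275,173), V-block (273,240).

```bash
cat > h.py <<'E'
from rig import robot
import cv2,numpy as np
from scipy.spatial.transform import Rotation as Ro
def cam(c):
    "K, R, t (world to camera) at this moment"
    m=robot.camera_model(c);K=np.array([[m["fx"],0,m["cx"]],[0,m["fy"],m["cy"]],[0,0,1]])
    if c!="wrist": return K,np.array(m["R"]),np.array(m["t"])
    o=robot.get_obs();T=np.eye(4);T[:3,:3]=Ro.from_quat(o["tool_rot"]).as_matrix();T[:3,3]=o["position"]
    W=np.linalg.inv(T@np.array(m["tool_from_camera"]));return K,W[:3,:3],W[:3,3]
def plane(C,uv,z):
    K,R,t=C;d=R.T@np.linalg.inv(K)@np.array([uv[0],uv[1],1.]);o=-R.T@t
    return o+d*(z-o[2])/d[2]
def proj(C,X):
    K,R,t=C;p=(K@(R@np.atleast_2d(X).T+t[:,None])).T;return p[:,:2]/p[:,2:]
def rect(reg):
    c=max(cv2.findContours(reg.astype(np.uint8),cv2.RETR_EXTERNAL,cv2.CHAIN_APPROX_NONE)[0],key=cv2.contourArea)
    return cv2.boxPoints(cv2.minAreaRect(c)),c
def ends(reg):
    "midpoints of the short sides"
    b,_=rect(reg)
    if np.linalg.norm(b[0]-b[1])>np.linalg.norm(b[1]-b[2]): b=np.roll(b,-1,0)
    return (b[0]+b[1])/2,(b[2]+b[3])/2
def frame_pts(P,x,y,yaw):
    c,s=np.cos(yaw),np.sin(yaw);P=np.asarray(P,float);return P@np.array([[c,s,0],[-s,c,0],[0,0,1]])+[x,y,0]
E
python3 - <<'E'
from h import *
C=cam("top");robot.camera("top")
for l in ["rod","rod_rack","v_block","sample_tray"]:
    for d in robot.outline_of("top",l)[:2]:
        b,_=rect(d["region"]);print(l,round(d["conf"],2),np.round(b).tolist(),d["region"].sum())
        if l=="rod":
            e=[plane(C,p,.038) for p in ends(d["region"])];print("ends",np.round(e,4).tolist(),np.linalg.norm(e[0]-e[1]))
        for z in ([.042] if l=="rod_rack" else [.01,.044] if l=="v_block" else []):
            print(z,np.round([plane(C,p,z)[:2] for p in b],4).tolist())
print("tray",np.round([plane(C,p,.024)[:2] for p in [(343,127),(477,115),(487,196),(355,213)]],3).tolist())
E
```

```text
rod 0.75 [[181.0, 224.0], [183.0, 217.0], [261.0, 229.0], [260.0, 237.0]] 581
ends [[0.5348, 0.4353, 0.038], [0.5024, 0.2662, 0.038]] 0.1720933030244239
rod_rack 0.65 [[170.0, 256.0], [179.0, 207.0], [237.0, 217.0], [229.0, 266.0]] 2308
0.042 [[0.4588, 0.4554], [0.564, 0.4421], [0.539, 0.3168], [0.4349, 0.3329]]
v_block 0.68 [[336.0, 243.0], [381.0, 240.0], [383.0, 268.0], [338.0, 271.0]] 1261
0.01 [[0.4792, 0.1056], [0.4828, 0.007], [0.4224, 0.0065], [0.419, 0.1038]]
0.044 [[0.475, 0.1067], [0.4785, 0.0113], [0.4202, 0.0108], [0.4168, 0.1049]]
tray [[0.742, 0.081], [0.761, -0.225], [0.571, -0.228], [0.542, 0.063]]
```

```bash
python3 -m jog '[0.05,0,0,0,1.02,0.05,0,0,0,1.02,0.05,0,0,0,1.02,0.05,0,0,0,1.02,0.05,0,0,0,1.02,0.05,0,0,0,1.02,0.05,0,0,0,1.02,0.05,0,0,0,1.02,0.05,-0.024,0.035,0.005,0,0.05,-0.024,0.035,0.005,0,0.05,-0.024,0.035,0.005,0,0.05,-0.024,0.035,0.005,0,0.05,-0.024,0.035,0.005,0,0.05,-0.024,0.035,0.005,0,0.05,-0.024,0.035,0.005,0,0.05,-0.024,0.035,0.005,0,0.05,-0.024,0.035,0.005,0,0.05,-0.024,0.035,0,0,0.05,0,0,0,0,0.05,0,0,0,0]' 50
python3 - <<'E'
from h import *
C=cam("wrist");im=robot.camera("wrist");cv2.imwrite("pics/w1.png",im)
o=robot.get_obs();R=Ro.from_quat(o["tool_rot"]).as_matrix();print(np.round(o["position"],4),np.round(R,3).tolist())
for d in robot.outline_of("wrist","rod")[:3]:
    e=ends(d["region"]);print(d["conf"],np.round(e).tolist());e=[plane(C,p,.033) for p in e]
    print(np.round(e,4).tolist(),np.linalg.norm(e[0]-e[1]))
for p in [(.5194,.352,.033),(.5034,.2685,.033)]: print(proj(C,p))
E
```

```text
time: 3.25
position: [0.5044, 0.2881, 0.1995]
tool_rot: [0.771, 0.637, -0.0, -0.0]
ft_force: [0.3, 0.1, -0.4]
grip_width: 0.0501
grip_force: 0.0
[0.504  0.2885 0.1995] [[0.189, 0.982, -0.001], [0.982, -0.189, 0.0], [-0.0, -0.001, -1.0]]
0.75 [[322.0, 0.0], [322.0, 198.0]]
[[0.5353, 0.4331, 0.033], [0.504, 0.2687, 0.033]] 0.16735757146797334
[[321.52728042 105.79963907]]
[[321.45321778 198.30479675]]
```

View pics/w1.png

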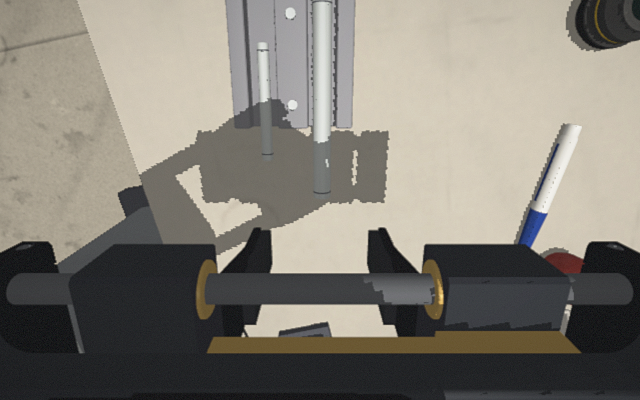

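The wrist view shows the free end of the thick rod at (322,195), with its axis along column 322. That agrees with the top-camera estimate to under 1 mm, so I'll descend and grip.

```bash
python3 -m jog '[0.05,0.0015,0.0035,0.03,0,0.05,0,0,0.04,0,0.05,0,0,0.04,0,0.05,0,0,0.03,0,0.05,0,0,0.0215,0,0.05,0,0,0,0,0.05,0,0,0,0,0,0,0,0,0,0,0,0,0,0,0,0,0,0,0,0,0,0,0,0,0,0,0,0,0,0,0,0,0,0]' 50
python3 - <<'E'
from h import *
robot.camera("wrist");print(np.round(robot.get_obs()["ft_force"],2),np.round(robot.get_obs()["position"],4))
E
```

```text
time: 4.97
position: [0.5086, 0.2888, 0.0381]
tool_rot: [0.771, 0.637, -0.0, 0.0]
ft_force: [0.1, -0.9, 1.2]
grip_width: 0.0149
grip_force: 49.9
[0.25 0.16 0.89] [0.5085 0.2888 0.0381]
```

```bash
python3 -m jog '[0,0,0,-0.01,0,0,0,0,-0.02,0,0,0,0,-0.03,0,0,0,0,-0.03,0,0,0,0,-0.03,0,0,-0.02,0,-0.01,0,0,-0.04,0,0,0,0,-0.04,0,0,0,0,-0.04,0,0,0,0,-0.04,0,0,0,0,-0.04,0,0,0,0,-0.04,0,0,0,0,-0.03,0,0,-0.65,0,-0.012,0.0015,0,-0.65,0,0,0,0,0,0,0,0,0,0]' 50
cat > look.py <<'E'
from h import *
import sys
n=sys.argv[1]
C=cam("wrist");im=robot.camera("wrist");cv2.imwrite(f"pics/{n}.png",im)
o=robot.get_obs();R=Ro.from_quat(o["tool_rot"]).as_matrix();print(np.round(o["position"],4),np.round(R[:,0],4),np.round(R[:,2],4),o["grip_width"],o["grip_force"])
for l,z in [("rod",float(sys.argv[2])),("v_block",.01)]:
  for d in robot.outline_of("wrist",l)[:1]:
    b,_=rect(d["region"]);print(l,d["conf"],np.round(b).tolist());
    if l=="rod": print(np.round([plane(C,p,z) for p in ends(d["region"])],4).tolist())
    else: print(np.round([plane(C,p,z) for p in b],4).tolist())
E
python3 look.py w2 0.165
```

```text
time: 7.02
position: [0.4535, -0.0079, 0.1678]
tool_rot: [0.695, 0.719, -0.0, -0.001]
ft_force: [-1.0, 0.8, -1.6]
grip_width: 0.0148
grip_force: 49.9
[ 0.4537 -0.0076  0.1678] [-3.580e-02  9.994e-01  3.000e-04] [-1.e-03  3.e-04 -1.e+00] 0.014765720161694753 49.93777334690094
rod 0.93 [[296.0, 0.0], [336.0, -1.0], [340.0, 272.0], [300.0, 272.0]]
[[0.4494, 0.104, 0.165], [0.455, -0.0108, 0.165]]
v_block 0.67 [[335.0, 162.0], [337.0, 44.0], [356.0, 44.0], [354.0, 162.0]]
[[0.4678, 0.01, 0.01], [0.465, 0.1073, 0.01], [0.4802, 0.1075, 0.01], [0.4846, 0.0103, 0.01]]
```

View pics/w2.png

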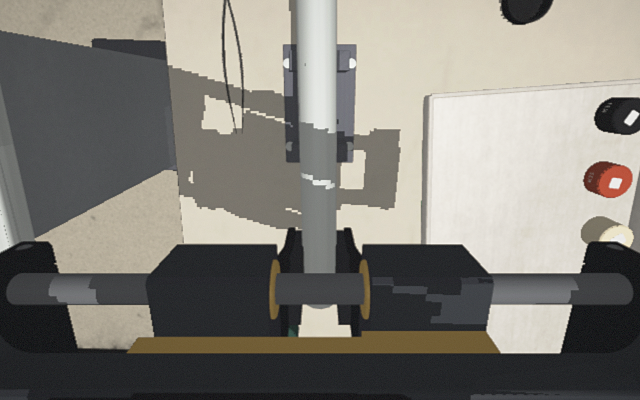

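Wrist view: the rod is over the V-block. The base plate shows at columns 284–356, rows 44–162, and the rod's axis is at about column 318. I'll check sag with the side camera and work out the plate's centre.

```bash
python3 - <<'E'
from h import *
C=cam("wrist");print(C[0][0,0],C[0][0,2])
print(np.round([plane(C,p,.01)[:2] for p in [(284,44),(356,44),(354,162),(287,162)]],4).tolist())
o=robot.get_obs();R=Ro.from_quat(o["tool_rot"]).as_matrix();p=o["position"]
for c in ("side","top"):
    C=cam(c);im=robot.camera(c);cv2.imwrite(f"pics/{c}2.png",im)
    print(c,"pred ends",np.round(proj(C,[p+R@[.1494,0,.005],p+R@[-.0206,0,.005]]),1).tolist())
    for d in robot.outline_of(c,"rod")[:2]: print(d["conf"],np.round(ends(d["region"]),1).tolist())
    for d in robot.outline_of(c,"v_block")[:1]: print("v",d["conf"],np.round(rect(d["region"])[0]).tolist())
E
python3 -c "
import cv2
im=cv2.imread('pics/side2.png')[110:310,170:410];cv2.imwrite('pics/side2c.png',cv2.resize(im,None,fx=3,fy=3,interpolation=cv2.INTER_CUBIC))"
```

```text
340.7189343565848 319.1944926252362
[[0.4222, 0.1059], [0.4804, 0.1081], [0.4852, 0.011], [0.4256, 0.0088]]
side pred ends [[265.4, 157.3], [280.7, 193.6]]
0.58 [[275.1000061035156, 177.3000030517578], [281.1000061035156, 195.3000030517578]]
v 0.57 [[250.0, 226.0], [281.0, 217.0], [293.0, 260.0], [262.0, 269.0]]
top pred ends [[319.5, 250.4], [411.1, 244.2]]
0.88 [[384.20001220703125, 246.0], [320.79998779296875, 251.10000610351562]]
v 0.98 [[337.0, 253.0], [382.0, 250.0], [384.0, 269.0], [338.0, 272.0]]
```

View pics/side2c.png

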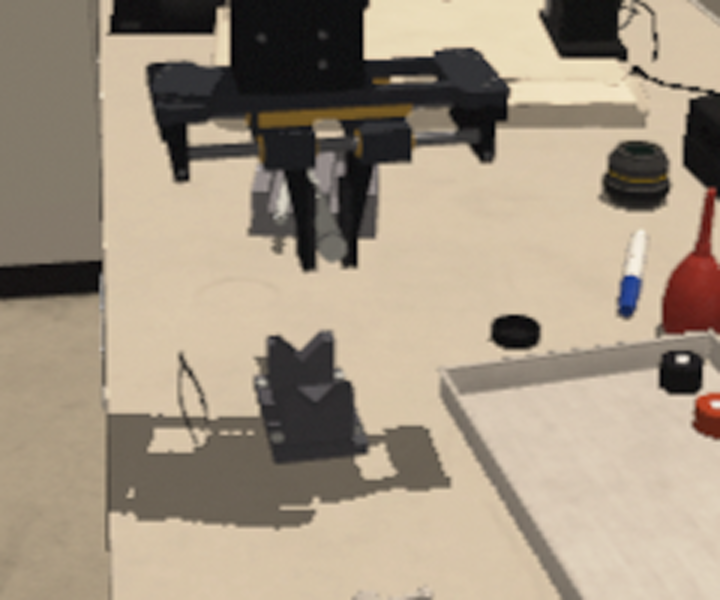

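The side view shows the rod held level above the V-block, with its end circle at crop (330,245) and the V's below it at crop (310,390). The alignment holds, so I'll lower it.

```bash
python3 -m jog '[0,0,0.001,0.03,0,0,0,0,0.03,0,0,0,0,0.03,0,0,0,0,0.015,0,0,0,0,0.006,0,0,0,0,0.004,0,0,0,0,0.002,0,0,0,0,0,0]' 50
```

```text
time: 8.48
position: [0.4556, -0.008, 0.0514]
tool_rot: [0.694, 0.72, 0.0, 0.0]
ft_force: [-0.4, -0.1, -0.4]
grip_width: 0.0145
grip_force: 49.9
```

```bash
python3 -m jog '[0,0,0,0.002,0,0,0,0,0.001,0,0,0,0,0,0]' 50; python3 -m jog '[0,0,0,0.001,0,0,0,0,0.001,0,0,0,0,0,0]' 50;python3 look.py w3 0.042
```

```text
time: 8.85
position: [0.4551, -0.0079, 0.0481]
tool_rot: [0.694, 0.72, -0.0, -0.0]
ft_force: [-0.7, -1.0, 0.4]
grip_width: 0.0145
grip_force: 49.9
time: 9.22
position: [0.4543, -0.0079, 0.0463]
tool_rot: [0.694, 0.72, -0.001, -0.001]
ft_force: [-3.0, -1.7, 6.1]
grip_width: 0.0147
grip_force: 49.9
[ 0.4543 -0.0079  0.0463] [-3.710e-02  9.993e-01  3.000e-04] [-1.9e-03  3.0e-04 -1.0e+00] 0.014433988865190086 49.94246542453766
rod 0.96 [[295.0, 0.0], [336.0, -1.0], [340.0, 273.0], [299.0, 274.0]]
[[0.4497, 0.1044, 0.042], [0.4556, -0.0122, 0.042]]
v_block 0.91 [[332.0, 217.0], [337.0, 11.0], [381.0, 12.0], [376.0, 218.0]]
[[0.4617, 0.0046, 0.01], [0.4593, 0.1072, 0.01], [0.48, 0.1075, 0.01], [0.4863, 0.0049, 0.01]]
```

View pics/w3.png

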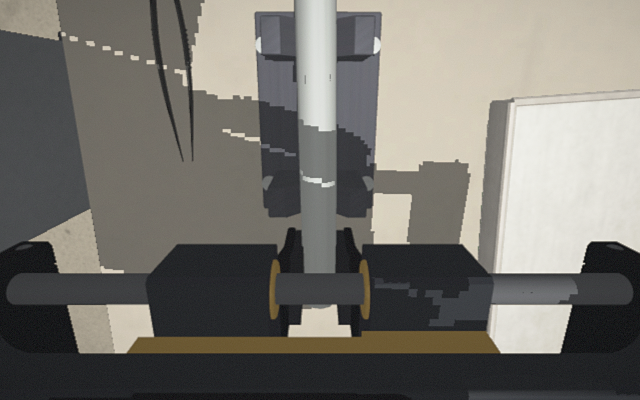

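The rod sits centred in both V's (V's at rows 15–58 and 170–217, rod at column 317), and 6 N shows contact. I'll release and rise.

```bash
python3 -m jog '[0.025,0,0,0,0,0.04,0,0,0,0,0.04,0,0,0,0,0.05,0,0,-0.02,0,0.05,0,0,-0.04,0,0.05,0,0,-0.05,0,0.05,0.03,0,-0.02,0,0.05,0.034,0,0,0,0.05,0,0,0,0,0.05,0,0,0,0]' 50
python3 look.py w4 0.041
python3 - <<'E'
from h import *
C=cam("wrist");print(proj(C,[[.453,.056,.041],[.456,-.029,.041],[.45,.141,.041]]))
c=cam("top");robot.camera("top")
for d in robot.outline_of("top","rod")[:2]: print(d["conf"],np.round([plane(c,p,.041) for p in ends(d["region"])],4).tolist())
E
```

```text
time: 10.62
position: [0.453, 0.0558, 0.1759]
tool_rot: [0.694, 0.72, -0.0, 0.0]
ft_force: [-0.6, 0.2, -0.1]
grip_width: 0.0499
grip_force: 0.0
[0.453  0.0555 0.1758] [-3.650e-02  9.993e-01 -2.000e-04] [-3.e-04 -2.e-04 -1.e+00] 0.04983452853617969 0.0
rod 0.75 [[306.0, 79.0], [327.0, 79.0], [327.0, 272.0], [306.0, 272.0]]
[[0.4486, 0.1426, 0.041], [0.4545, -0.0239, 0.041]]
v_block 0.57 [[325.0, 231.0], [328.0, 121.0], [351.0, 122.0], [348.0, 231.0]]
[[0.4614, 0.0034, 0.01], [0.4597, 0.1081, 0.01], [0.4803, 0.1083, 0.01], [0.4841, 0.0036, 0.01]]
[[318.06571428 186.96718503]
 [318.09814527 276.58805064]
 [318.02719716  80.52770751]]
0.66 [[0.4493, 0.0994, 0.041], [0.446, 0.1402, 0.041]]
```

View pics/w4.png

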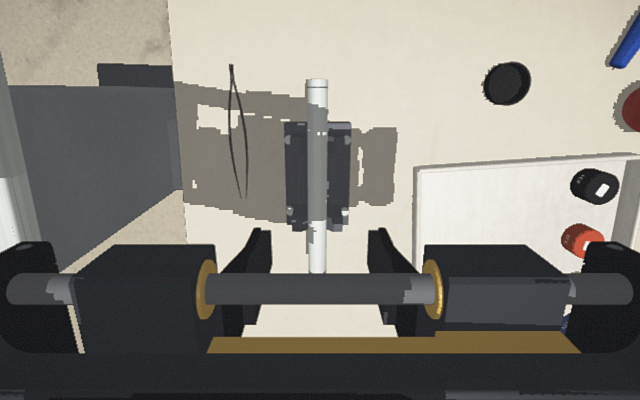

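Released. The rod lies in both V's with its far end at (317,79), its near end at about (317,275), and its middle at about y=0.0565, over the gap. Next I'll grasp it across the middle, near the fingertips so it can go down flat in the tray.

```bash
python3 -m jog '[0.05,0.0008,-0.001,0.03,0,0.05,0,0,0.035,0,0.05,0,0,0.03,0,0.05,0,0,0.015,0,0.05,0,0,0.0095,0,0.05,0,0,0,0,0.05,0,0,0,0,0,0,0,0,0,0,0,0,0,0,0,0,0,0,0,0,0,0,0,0,0,0,0,0,0]' 40
python3 - <<'E'
from h import *
# tray corners from a fresh top picture
C=cam("top");im=robot.camera("top");cv2.imwrite("pics/top5.png",cv2.resize(im[90:230,310:510],None,fx=4,fy=4,interpolation=cv2.INTER_CUBIC))
for d in robot.outline_of("top","sample_tray")[:1]: print(d["conf"],rect(d["region"])[0].tolist())
E
```

```text
time: 12.38
position: [0.4511, 0.0568, 0.0566]
tool_rot: [0.694, 0.72, -0.001, -0.001]
ft_force: [-1.8, -0.2, 2.9]
grip_width: 0.0148
grip_force: 40.0
```

View pics/top5.png

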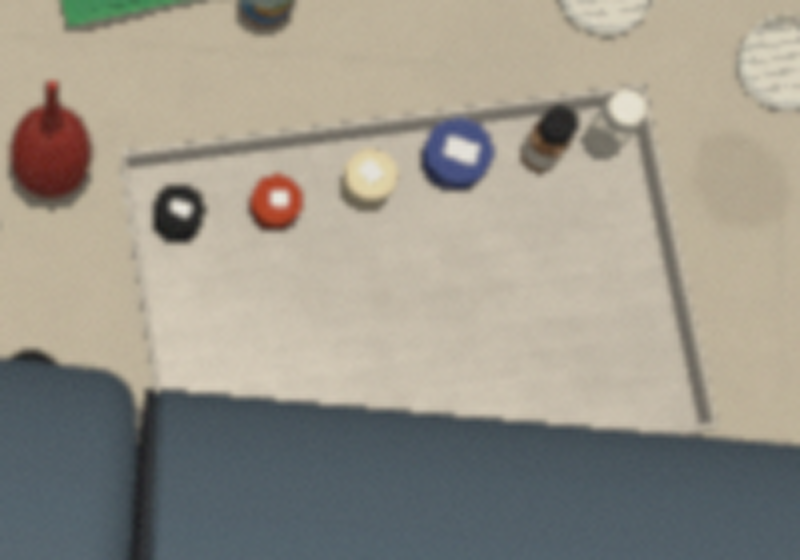

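The crop shows the tray's vials along its far side, down to crop row 240, and the rest of the floor free. The tray's yaw is about 5.4° and its centre about (0.656, −0.073). I'll lift the rod and carry it over the free near half, aiming for (0.616, −0.077).

```bash
python3 -m jog '[0,0,0,-0.01,0,0,0,0,-0.02,0,0,0,0,-0.03,0,0,0,0,-0.04,0,0,0,0,-0.03,0,0,-0.023,0.0267,0,0,0,-0.023,0.0267,0,0,0,-0.023,0.0267,0,0,0,-0.023,0.0267,0,0,0,-0.023,0.0267,0,0,0,-0.024,0.0265,0,0,0,0,0,0,-0.33,0,0,0,0.03,0,0,0,0,0.03,0,0,0,0,0,0,0,0,0,0,0]' 40
python3 - <<'E'
from h import *
cw=cam("wrist");cv2.imwrite("pics/w6.png",robot.camera("wrist"));o=robot.get_obs();print(np.round(o["position"],4),np.round(Ro.from_quat(o["tool_rot"]).as_matrix()[:,0],3),o["grip_width"])
s=robot.camera("side");cv2.imwrite("pics/all6.png",cv2.resize(s[100:350,200:520],None,fx=2.3,fy=2.3))
E
```

```text
time: 14.48
position: [0.6177, -0.0765, 0.1276]
tool_rot: [0.673, 0.74, 0.0, 0.001]
ft_force: [-0.6, 0.1, 0.7]
grip_width: 0.0153
grip_force: 40.0
[ 0.618  -0.0765  0.1281] [-0.094  0.996 -0.001] 0.014445462627283575
```

View pics/w6.png

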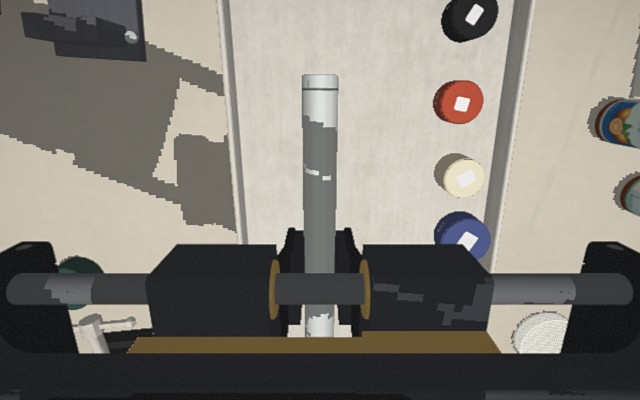

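View pics/all6.png

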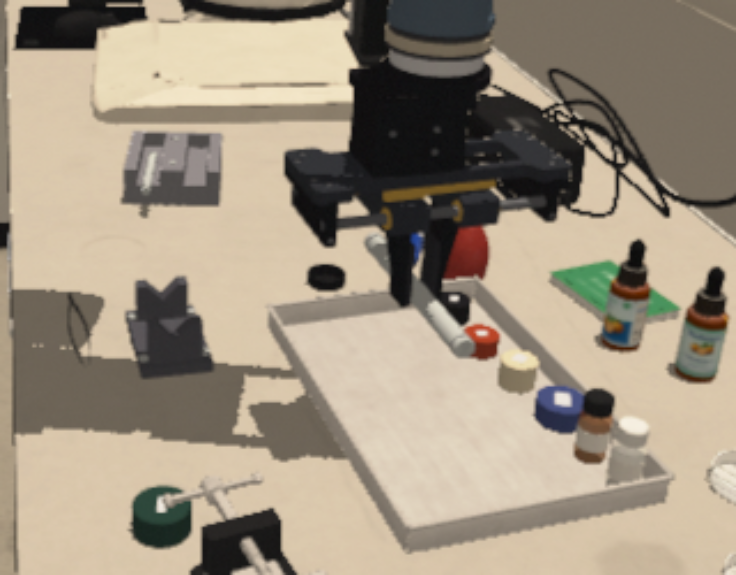

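The wrist view shows the rod (columns 303–338, far end at row 75) between the tray's near wall (about column 235) and the vials (columns from 433). The side view agrees, so I'll lower it.

```bash
python3 -m jog '[0,0,0,0.03,0,0,0,0,0.03,0,0,0,0,0.02,0,0,0,0,0.012,0,0,0,0,0.005,0,0,0,0,0.002,0,0,0,0,0,0,0,0,0,0,0]' 40; python3 -m jog '[0,0,0,0.001,0,0,0,0,0,0,0,0,0,0,0]' 40
```

```text
time: 15.58
position: [0.6173, -0.0764, 0.0282]
tool_rot: [0.673, 0.74, 0.0, 0.001]
ft_force: [0.0, -0.3, -1.3]
grip_width: 0.0151
grip_force: 40.0
time: 15.95
position: [0.6171, -0.0763, 0.0268]
tool_rot: [0.673, 0.74, 0.0, 0.0]
ft_force: [-0.4, -0.7, 0.6]
grip_width: 0.0147
grip_force: 40.0
```

```bash
python3 -m jog '[0,0,0,0.0005,0,0,0,0,0,0,0,0,0,0,0]' 40; python3 -m jog '[0.019,0,0,0,0,0.023,0,0,0,0,0.03,0,0,0,0,0.03,0,0,0,0,0.03,0,0,-0.01,0,0.03,0,0,-0.03,0,0.03,0,0,-0.05,0,0.03,0,0,-0.05,0,0.03,-0.05,0,0,0,0.03,0,0,0,0,0.03,0,0,0,0]'
python3 - <<'E'
from h import *
C=cam("wrist");im=robot.camera("wrist");cv2.imwrite("pics/w7.png",im)
for d in robot.outline_of("wrist","rod")[:1]: e=[plane(C,p,.0116) for p in ends(d["region"])];print(d["conf"],np.round(e,4).tolist(),np.linalg.norm(e[0]-e[1]))
E
```

```text
time: 16.32
position: [0.6171, -0.0764, 0.0267]
tool_rot: [0.673, 0.74, 0.0, 0.0]
ft_force: [-0.2, 0.1, 5.2]
grip_width: 0.0148
grip_force: 40.0
time: 17.7
position: [0.6213, -0.1259, 0.166]
tool_rot: [0.673, 0.739, 0.0, -0.0]
ft_force: [-1.1, -0.0, -0.0]
grip_width: 0.0297
grip_force: 0.0
0.86 [[0.6106, 0.0101, 0.0116], [0.627, -0.1622, 0.0116]] 0.17313751406155906
```

View pics/w7.png

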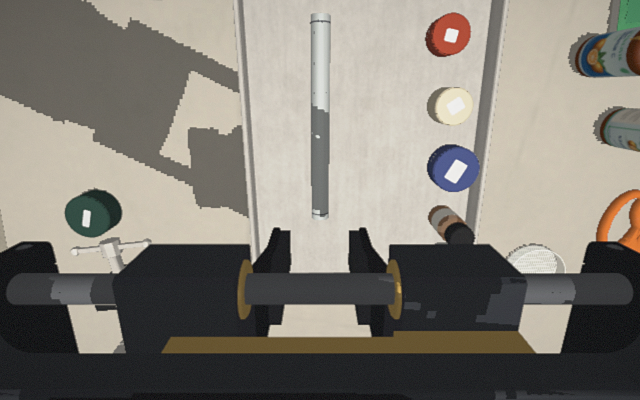

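The rod lies flat on the tray floor from (320,15) to (320,217), clear of the walls and vials, and the gripper is well above it. Handing in.

```bash
python3 -c "
from rig import robot
print(robot.hand_in())"
```

```text
the job is handed in; nothing more can be done
None
```

I set the rod down in both V's and let go, then picked it up across its middle and laid it flat on the sample tray's free floor; I handed the job in after about 18 s of robot time.

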